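# Clamp the lid of the anaerobic jar

### The arm

A 6-joint arm with a two-finger parallel gripper is mounted at the origin on a cart in front of the work surface, level with it; the furniture and walls round the work are solid. World frame = base frame: x ahead of the robot, y to its left, z up, the work surface at z = 0. Lengths are in mm, angles in degrees, forces in N, time in s.
With the tool pointing down it reaches from about 225 to 725 mm from the base axis. Payload 3.1 kg.
Tool frame: the origin (TCP) lies midway between the tips of the shut fingers; the grasp point (between the pads) lies 19 mm behind it; z points along the fingers, y is the direction in which the jaws open and shut (so a half turn about z gives the same grasp; the last joint's range is limited). The gripper opens to 85 mm and grips with 20 to 120 N. Pads are 22 mm wide; open, the fingers measure 114 mm over their backs; the gripper's body (76 mm by 85 mm) begins 54 mm behind the grasp point. The pads swing forward as they close: fully open they stand 13 mm farther back than shut.
Start: joints at [-80.776, 2.75, 5.684, 92.934, 0, 82.678], TCP at [149.506, -503.255, 201.712] pointing down, gripper open.
Joint ranges: [-166.93, 166.93], [-56.73, 111.36], [-69.38, 81.34], [-121.58, 131.49], [-85.45, 84.26], [-180, 180]. Speed limits (degrees/s): [159.86, 159.86, 180, 180, 180, 180].

### API

Orientations are given as [roll, pitch, yaw] about the fixed x, y, z axes, in that order (R = Rz(yaw) Ry(pitch) Rx(roll)).
In Python, from workcell import env gives the robot as it stands.
- The arm moves only by the shell command python3 -m pendant 'ROWS' [OPENING] [FORCE]. ROWS is JSON, one flat list of numbers, 6 for each row, row after row: the shift along the tool's x, y, z in cm, then the turn, a rotation vector about the tool's x, y, z in degrees. A call has 1 to 8 rows; each row shifts and turns the commanded pose from where the row before left it, along the tool's axes as they then stand; what a row does not reach is not made up. A row lasts 1/8 s, in which the tool goes at most 62.5 mm and 10.7 degrees, less where a joint would pass 70% of its speed; a pose out of reach is approached as far as the arm can. A call is refused whole if a number of a shift passes 6.25 or a number of a turn 10.7, either way. A call with a gripper value outside its range is refused whole. OPENING is the finger opening in cm, from 0 to 8.54, set as the call begins (- or left out, the last holds). The fingers move at their own pace and stop on an object; FORCE is the grip in N (left out, the last holds). Time passes only in rows, so rows that do not move let the fingers close. It gives the time, the measured TCP pose, the force and the opening at its end, in the units of the state.
- env.get_obs(): the state, without advancing time (a new reading comes with each control period).
- env.snapshot(name): name is "scene" or "top" or "wrist"; returns a dict with "frame" (420x560x3 uint8, red, green, blue), "fx", "fy", "cx", "cy" (pixels), "rvec" (rotation vector, rad) and "tvec" (3), from world to camera coordinates, as OpenCV has them. Camera axes: x right, y down, z forward; pixel columns grow to the right and rows downward; lengths in mm; the calibration is good to about 2 mm. A picture is of the moment at which its call begins. There is no depth.
- env.hand_in(): hands the job in, once; it reports no verdict.
The state is a dict: "clock": time; "joint_pos": joint angles; "qd": joint speeds; "joint_torque": joint torques, N m; "position": TCP position; "orientation": TCP orientation; "wrist_force": force on the tool from outside, world axes, zero at the start; "torque": the same for the moment, N m; "grip_width": finger opening in mm.
Only numpy, scipy, OpenCV 4.12 (cv2) and the standard library are available. Lean on these libraries where they do the work, as an engineer would, in place of code of your own. Each camera call takes 0.05 s, during which the arm holds its last target. There are 200 camera calls.

### The job

Close the loaded culture jar: with a fingertip, push the swung-out clamp bar round until it lies across the lid, home against its catch post, and only then push the arms of the three-armed wheel round clockwise (seen from above) until the pad bears on the lid and the wheel comes to its stop. Do not drive the wheel hard against the stop. Nothing is lifted or carried: the lid stays seated on the jar and the bottles, dish and beaker stay where they stand.

Things in the scene. Friction and masses are not known exactly. Their poses are not given: they have to be found in the camera images.
- clamp_frame: Fixed foot plate (236 x 130 mm, grey) carrying a clear jar 104 mm across with petri dishes in it, a pivot post and a catch post. Origin on the bench surface under the jar's axis. Its +x axis points from the jar axis to the pivot post (80 mm away); the catch post stands on the -x side, its axis at x = -78 mm, y = +13 mm, top at 174 mm, its open side towards -y, from where the bar swings in. z up
- bridge (a joint): angle of the clamp bar about the upright pivot post: 0 = across the lid against the catch (a stop, and the bar then points along -x of clamp_frame), growing counter-clockwise seen from above as it is swung away from the lid, up to 1.6 rad; starts swung away. A stiff pivot (0.3 N m friction, about 2 N at its free end) that stays where it is left
- bridge_pivot (a point): the pivot axis of the clamp bar, at the bar's mid height, 152 mm above the bench
- bridge_end (a point): point on the clamp bar's free end, 190 mm from the pivot, at the bar's mid height (152 mm above the bench). The bar is steel, 18 mm wide, 20 mm high; from 153 to 203 mm from the pivot it wears a black grip sleeve 22 mm wide, 24 mm high (140 to 164 mm above the bench). The wheel rides on the bar 80 mm from the pivot; beyond 145 mm from the pivot the bar is clear of it
- wheel (a joint): turn of the three-armed wheel on its screw: 0 = backed right out, grows clockwise seen from above; the pad meets the lid at about 7.5 rad and the wheel reaches its stop at 7.854 rad, where one arm points to the bar's free end. Starts between 0 and 2.5. Light friction (0.06 N m), stays where it is left; the wheel sinks 6 mm per turn
- wheel_hub (a point): centre of the wheel on its axis, at the mid height of its arms (207 mm above the bench when backed out, 199.5 mm at the stop). Hub 28 mm across. Under the wheel the bar's boss, 34 mm across, reaches 169 mm above the bench
- wheel_arm0 (a point): centre of the black ball (17 mm across) that ends one of the wheel's three equal arms, 52 mm from the axis; the arms are level steel rods 9 mm thick, 120 degrees apart
- wheel_arm1 (a point): the same for the second arm
- wheel_arm2 (a point): the same for the third arm
- pressure_pad: black rubber pad, 30 mm across, under the wheel's screw beneath the bar; goes down with the screw and presses on the lid. Origin on the screw's axis, at bench level when backed out
- lid: loose white lid, 112 mm across, with two small brass nipples on its +y side, beyond the pad's sweep; origin at its centre, level with the jar's rim (113 mm above the bench) when seated; its top is 128 mm above the bench, the nipples reach 139 mm
- bottle_l: culture bottle with a foam-capped neck, 54 mm across, 119 mm tall, standing loose; bystander. Origin at its foot
- bottle_r: a second such bottle, 52 mm across, 122 mm tall, standing loose; bystander. Origin at its foot
- dish: petri dish, 58 mm across, 15 mm high, loose; bystander. Origin at its underside
- beaker: glass beaker, 74 mm across, 93 mm tall, loose; bystander. Origin at its underside
Not all that is in view belongs to the job. What is meant by the lid is not pink or red, and is the larger of those in its own colour.

How it is judged (in metres and radians):
On the way, in this order (a step that is already met when the one before it is completed fails the run):
1. the clamp bar lies across the lid against its catch, with the screw still clear of the lid (value of joint bridge below 0.05 rad and contact force between pressure_pad and lid below 0.5 N and value of joint wheel below 6 rad), for 0.2 s.
2. the wheel is run down to its stop and the pad presses on the lid (value of joint wheel above 7.65 rad and contact force between pressure_pad and lid above 8 N), for 0.2 s.
At the end, for the whole second after the job is handed in: the bar is within 0.05 rad of lying across the lid, the wheel is within 0.2 rad of its stop and at rest, the pad presses on the lid with more than 8 N, and the lid lies flat and central (5 mm) on the jar (all of step 2 and value of joint bridge below 0.05 rad and velocity of joint wheel between -0.05 and 0.05 rad/s and horizontal distance between lid and clamp_frame below 0.005 m and angle between lid's own z axis and vertical below 0.03 rad and linear speed of lid below 0.01 m/s); the robot touches nothing.
It fails at once if the screw is run down while the bar is still swung away from the lid (value of joint bridge above 0.25 rad and value of joint wheel above 4.5 rad).
It fails at once if the lid is lifted, tipped or shoved off its seat (distance of lid from where it was at the start of the episode above 0.008 m or angle between lid's own z axis and vertical above 0.12 rad).
It fails at once if the wheel is forced with more than 60 N (contact force between the fingers and pressure_pad above 60 N).
It fails at once if a bottle, the dish or the beaker is displaced or lifted (distance of any of bottle_l, bottle_r, dish, beaker from where it was at the start of the episode above 0.015 m).
It also fails if it takes over 72 s, if anything falls off the work surface, if the arm or the gripper's body presses on something with over 40 N, if the wrist force passes 120 N, or if a joint passes its speed limit or range.

## Working session

There is one attempt and no reset: what is moved stays moved. The work goes in short steps, Python scripts to look and compute and a shell command to move; the robot and the scene stay as the last step left them, time stands still between calls to the robot, and variables do not carry over. Pictures are saved under pics/ and viewed, about 8 in all and at most 12, crops included, and the job is handed in when it is done.

```bash
mkdir -p pics; ls; python3 - <<'E'
from workcell import env
import cv2
print(env.get_obs())
for n in("scene","top"):
    s=env.snapshot(n); cv2.imwrite(f"pics/{n}0.png",s["frame"][:,:,::-1])
    print(n,s["fx"],s["fy"],s["cx"],s["cy"],s["rvec"],s["tvec"])
E
```

```text
pics
{'clock': 0.0, 'joint_pos': array([-8.07750353e+01,  2.79219484e+00,  5.59178712e+00,  9.29351441e+01,
       -5.34212524e-04,  8.26778823e+01]), 'qd': array([-0.04423405,  0.02770323, -0.06722372, -0.0660577 ,  0.01892701,
        0.05103467]), 'joint_torque': array([ 1.08327520e-03, -3.38785243e+01,  3.20013499e+01,  2.02361040e-02,
       -7.16817317e-05, -3.99014795e-06]), 'position': array([ 149.39727262, -502.57385562,  200.52513266]), 'orientation': array([-1.79865485e+02, -1.67458713e-02,  1.65470634e+01]), 'wrist_force': array([0.28637973, 0.09447731, 0.28255417]), 'torque': array([-0.01727508, -0.04947089,  0.00754498]), 'grip_width': 85.3652003555657}
scene 453.05957577426796 453.05957577426796 281.01860543420486 211.6117371966135 [ 0.75845407 -2.69997322  0.9447995 ] [ 489.09032192  275.97463672 1101.89359584]
top 416.3122414938025 416.3122414938025 279.0297159439989 207.5279502795841 [ 2.14214728 -2.10176288  0.2263281 ] [  48.67801481  551.25976099 1097.44500451]
```

View pics/scene0.png

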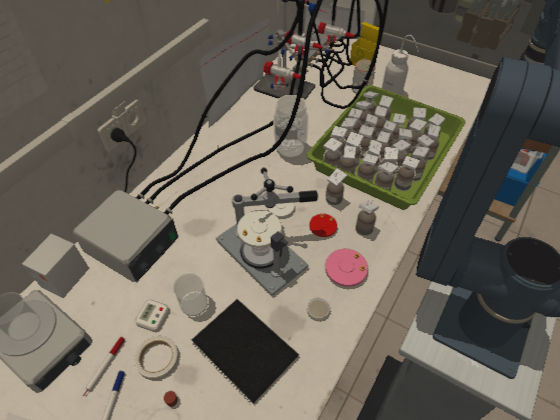

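View pics/top0.png

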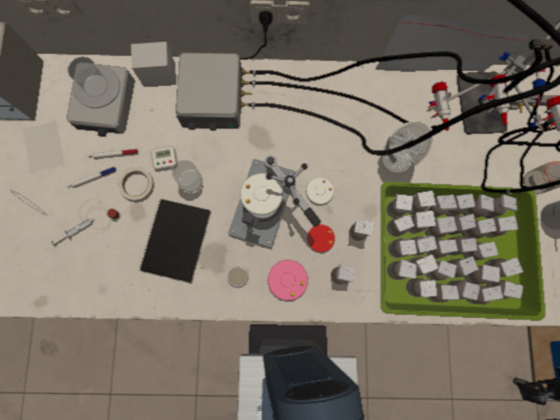

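The scene view shows the clamp frame near (262,245) and the bar swung out to the right, with its sleeve at about (300,197). In the top view the jar is near (263,197), the wheel near (289,181) and the sleeve near (313,215). I'll enlarge both.

```bash
python3 - <<'E'
import cv2,numpy as np
a=cv2.imread("pics/top0.png")[145:265,220:380]; b=cv2.imread("pics/scene0.png")[160:300,205:385]
cv2.imwrite("pics/tc.png",cv2.resize(a,None,fx=5,fy=5,interpolation=cv2.INTER_CUBIC))
cv2.imwrite("pics/sc.png",cv2.resize(b,None,fx=4,fy=4,interpolation=cv2.INTER_CUBIC))
E
```

```text
(no output)
```

View pics/tc.png

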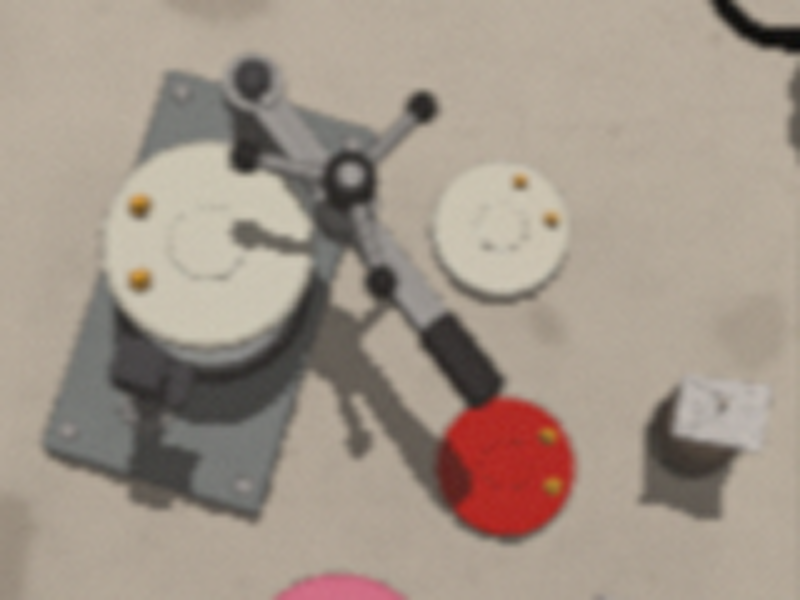

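View pics/sc.png

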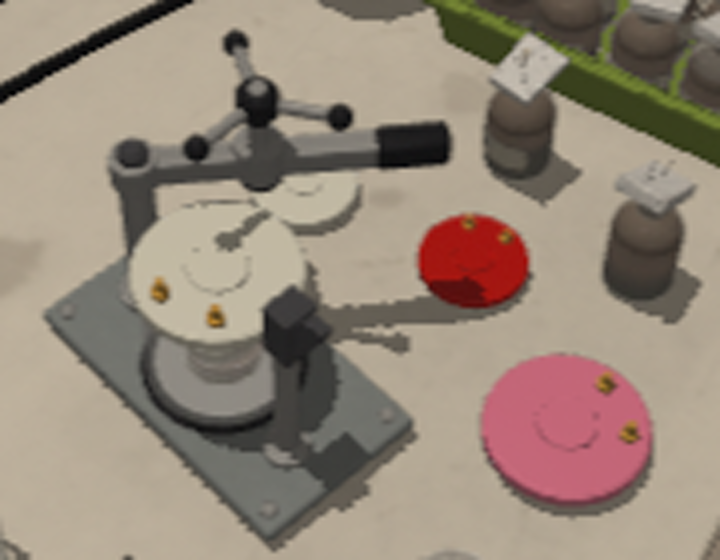

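The crops show these features:
- **Top crop:** pivot (254,78), hub (349,178), balls (423,106), (246,157) and (381,283), bar end (487,390), lid (209,250).
- **Scene crop:** pivot (132,153), hub (257,98), balls (235,42), (340,117) and (196,148), bar end (447,143).

Next I triangulate.

```bash
cat > h.py <<'E'
import numpy as np,cv2
from workcell import env
def cam(s):
    R=cv2.Rodrigues(np.array(s["rvec"]))[0]; K=np.array([[s["fx"],0,s["cx"]],[0,s["fy"],s["cy"]],[0,0,1]])
    return K,R,np.array(s["tvec"],float)
def atz(c,uv,z):
    K,R,t=c; d=R.T@np.linalg.inv(K)@[uv[0],uv[1],1]; o=-R.T@t
    return o+d*(z-o[2])/d[2]
def tri(c1,c2,a,b):
    P=[c[0]@np.c_[c[1],c[2]] for c in (c1,c2)]
    X=cv2.triangulatePoints(P[0],P[1],np.array(a,float),np.array(b,float)).ravel(); return X[:3]/X[3]
def proj(c,X): 
    p=c[0]@(c[1]@np.asarray(X,float)+c[2]); return p[:2]/p[2]
E
python3 - <<'E'
from h import *
np.set_printoptions(precision=1,suppress=True)
T=cam(env.snapshot("top"));S=cam(env.snapshot("scene"))
ft=lambda u,v:((u+.5)/5-.5+220,(v+.5)/5-.5+145)
fs=lambda u,v:((u+.5)/4-.5+205,(v+.5)/4-.5+160)
for n,a,b,z in [("pivot",(254,78),(132,153),165),("hub",(349,178),(257,98),210),("A",(423,106),(235,42),205),("B",(246,157),(196,148),205),("C",(381,283),(340,117),205),("end",(487,392),(447,143),155),("lid",(209,250),(217,268),128),("catch",(135,365),(292,310),174)]:
    print(n,"tri",tri(T,S,ft(*a),fs(*b)),"top@z",atz(T,ft(*a),z),"scene@z",atz(S,fs(*b),z))
for n,uv in [("c1",(170,72)),("c2",(45,448)),("c3",(258,518))]: print(n,atz(T,ft(*uv),10))
for n,uv in [("bl_r",(345,274)),("bl_l",(363,229))]: print(n,atz(T,uv,120))
E
```

```text
pivot tri [649.9  84.3 165.5] top@z [650.9  84.6 165. ] scene@z [649.5  84.  165. ]
hub tri [586.1  36.6 208.6] top@z [586.8  37.  210. ] scene@z [584.4  37.5 210. ]
A tri [624.9   0.8 205. ] top@z [625.4   1.  205. ] scene@z [624.4   0.8 205. ]
B tri [597.2  87.  204.8] top@z [597.7  87.1 205. ] scene@z [596.7  87.  205. ]
C tri [535.8  20.6 204.9] top@z [536.2  20.7 205. ] scene@z [535.3  20.6 205. ]
end tri [490.7 -36.5 151.6] top@z [492.3 -35.6 155. ] scene@z [487.6 -34.2 155. ]
lid tri [571.1 107.  124.4] top@z [568.8 106.5 128. ] scene@z [570.7 109.4 128. ]
catch tri [498.  139.5 172.8] top@z [499.2 139.8 174. ] scene@z [496.3 140.  174. ]
c1 [703.5 136.1  10. ]
c2 [479.2 200.3  10. ]
c3 [441.8  78.7  10. ]
bl_r [ 368.7 -110.2  120. ]
bl_l [ 484.8 -158.5  120. ]
```

All checks agree:
- Pivot to hub is 79.8 mm, and pivot to lid centre is about 82 mm.
- The ball arms are about 52 mm long, at z≈205.
- The bar points at 217° with home at 164°, so bridge ≈ 0.92 rad.
- Wheel ≈ 109° (1.9 rad), which leaves about 341° to the stop.

I'll shut the fingers, yaw to 37° and travel to the start side of the sleeve.

```bash
python3 -m pendant '[0,0,0,0,0,-10.25, 0,0,0,0,0,-10.25, 2,-0.5,0,0,0,0, 4,-0.9,0,0,0,0, 4.5,-1,0,0,0,0, 4.5,-1,0,0,0,0, 4.5,-1,0,0,0,0, 4.5,-1,0,0,0,0]' 0 40
python3 -m pendant '[4.5,-1,0,0,0,0, 4.5,-1,0,0,0,0, 4.5,-1,0,0,0,0, 4.5,-1,0,0,0,0, 4.5,-1,0,0,0,0, 4,-0.9,0,0,0,0, 4,-0.9,0,0,0,0, 0,0,0,0,0,0]'
cat >> h.py <<'E'
def delta(target,yaw=None):
    o=env.get_obs(); p=o["position"]; y=np.radians(o["orientation"][2] if yaw is None else yaw); d=np.array(target)-p
    print("at",p.round(1),o["orientation"].round(1),"F",o["wrist_force"].round(1),"t",round(o["clock"],2),"cm:",
      np.round([(d[0]*np.cos(y)+d[1]*np.sin(y))/10,(d[0]*np.sin(y)-d[1]*np.cos(y))/10,-d[2]/10],2))
E
python3 -c "
from h import *
delta((530,-56,146))"
```

```text
clock: 1.2
position: [309.5, -313.2, 201.7]
orientation: [180.0, -0.0, 36.9]
wrist_force: [1.4, -0.3, 0.1]
grip_width: -0.4
clock: 2.2
position: [511.5, -74.5, 201.3]
orientation: [-179.9, -0.0, 37.2]
wrist_force: [0.1, -0.4, 0.7]
grip_width: -0.2
at [511.5 -74.5 201.3] [-179.9   -0.    37.2] F [ 0.1 -0.4  0.7] t 2.2 cm: [ 2.59 -0.35  5.53]
```

```bash
python3 -m pendant '[1.3,-0.1,0,0,0,0, 1.3,-0.1,0,0,0,0, 0,0,1.5,0,0,0, 0,0,2,0,0,0, 0,0,2,0,0,0, 0,0,0,0,0,0]'
python3 - <<'E'
from h import *
delta((530,-56,146))
s=env.snapshot("scene"); cv2.imwrite("pics/s1.png",cv2.resize(s["frame"][140:300,190:400,::-1],None,fx=3.5,fy=3.5))
E
```

```text
clock: 2.95
position: [528.2, -60.3, 143.6]
orientation: [-179.7, 0.2, 37.0]
wrist_force: [-0.5, 0.5, -0.4]
grip_width: -0.0
at [528.2 -60.3 143.6] [-179.7    0.2   37. ] F [-0.5  0.5 -0.4] t 2.95 cm: [ 0.4  -0.24 -0.24]
```

View pics/s1.png

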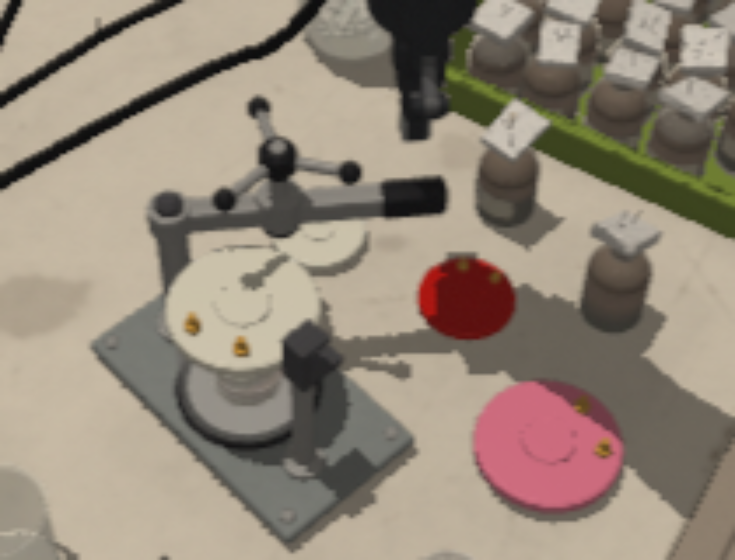

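The shut finger is clear on the outer side of the sleeve. I'll approach it and start the arc in 3° rows.

```bash
python3 -m pendant '[0,-0.6,-0.1,0,0,0, 0,-0.6,-0.1,0,0,0, 0,-0.5,0,0,0,0, -0.1,-0.97,0,0,0,3, -0.1,-0.97,0,0,0,3, -0.1,-0.97,0,0,0,3, -0.1,-0.97,0,0,0,3, -0.1,-0.97,0,0,0,3]'
python3 -m pendant '[-0.1,-0.97,0,0,0,3, -0.1,-0.97,0,0,0,3, -0.1,-0.97,0,0,0,3, -0.1,-0.97,0,0,0,3, -0.1,-0.97,0,0,0,3]'
python3 - <<'E'
from h import *
delta((0,0,0))
p=env.get_obs()["position"][:2]-[650,84.4]; print(np.hypot(*p),np.degrees(np.arctan2(p[1],p[0]))%360)
s=env.snapshot("top"); cv2.imwrite("pics/t2.png",cv2.resize(s["frame"][140:260,220:380,::-1],None,fx=4,fy=4))
E
```

```text
clock: 4.0
position: [490.9, -7.4, 149.2]
orientation: [180.0, -0.0, 22.0]
wrist_force: [-0.2, -0.2, -0.0]
grip_width: 0.1
clock: 4.62
position: [472.8, 37.8, 149.2]
orientation: [180.0, -0.0, 7.0]
wrist_force: [-0.3, 0.3, -0.2]
grip_width: 0.0
at [472.8  37.8 149.2] [180.  -0.   7.] F [-0.3  0.3 -0.2] t 4.62 cm: [-47.39  -1.98  14.92]
183.1897688609515 194.73454039580187
```

View pics/t2.png

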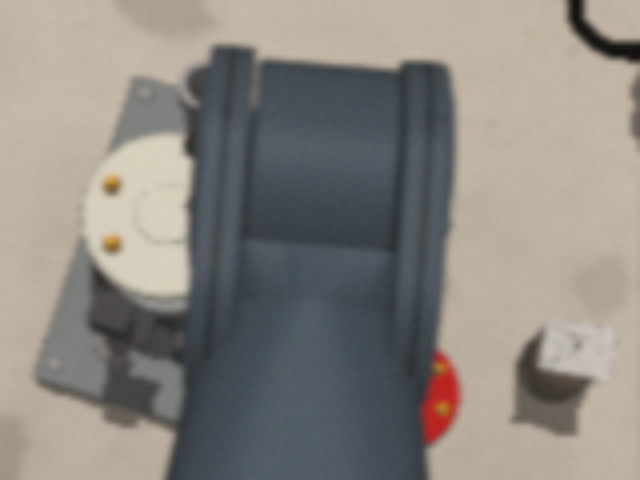

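The arm blocks the top view, so I'll check in the scene view.

```bash
python3 - <<'E'
from h import *
s=env.snapshot("scene"); cv2.imwrite("pics/s2.png",cv2.resize(s["frame"][140:300,190:400,::-1],None,fx=3.5,fy=3.5))
E
```

```text
(no output)
```

View pics/s2.png

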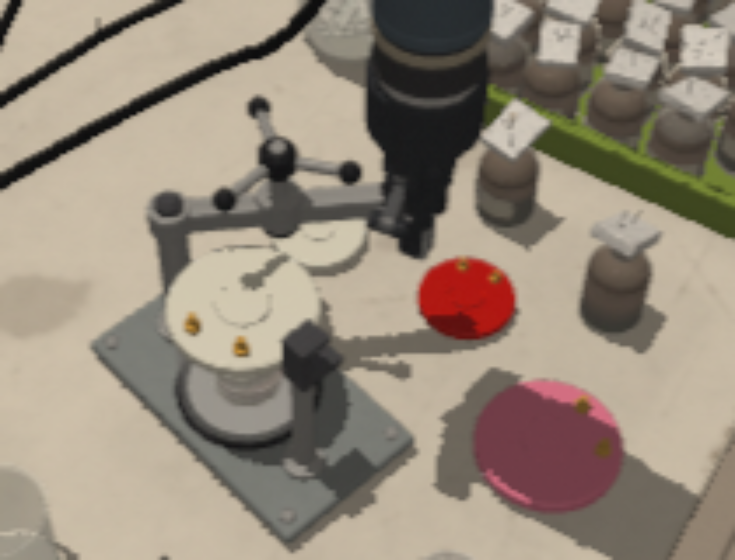

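```bash
python3 - <<'E'
from h import *
o=env.get_obs(); print(o)
c=cam(env.snapshot("scene"))
for X in (o["position"],(528,-60,146),(490.7,-36.5,152),(500,-40,152),(472.8,37.8,220)): print(((proj(c,X)-[190,140])*3.5).round())
E
```

```text
{'clock': 4.725, 'joint_pos': array([-3.50851978e+00, -5.20359860e+00, -8.11377688e+00,  8.70489137e+01,
        1.50878187e-02,  1.69356250e+02]), 'qd': array([-0.82511761,  0.35215889,  0.22374359, -0.51679347, -0.80606984,
       -2.39132185]), 'joint_torque': array([  0.26797721, -28.7405616 ,  32.0820415 ,   0.04459232,
         0.06236197,   0.20784245]), 'position': array([472.72813754,  38.13277035, 149.18750137]), 'orientation': array([-1.79992728e+02, -4.29909165e-02,  7.13523277e+00]), 'wrist_force': array([-0.15495216, -0.40120388,  0.15082363]), 'torque': array([ 0.02401911, -0.02083825,  0.00371645]), 'grip_width': -0.07954447894756986}
[411. 274.]
[411. 158.]
[440. 193.]
[431. 185.]
[416. 209.]
```

```bash
python3 - <<'E'
from h import *
s=env.snapshot("scene"); w=env.snapshot("wrist")
o=env.get_obs(); c=cam(s); cw=cam(w)
a=s["frame"][175:235,275:335,::-1]; a=cv2.resize(a,(400,400),interpolation=cv2.INTER_CUBIC)
b=w["frame"][:,:,::-1]; b=cv2.resize(b,(400,300))
print(proj(c,o["position"]),proj(cw,o["position"]),"wrist cam pos",-cw[1].T@cw[2], "bar proj",proj(cw,(490.7,-36.5,152)))
q=np.zeros((400,800,3),np.uint8); q[:,:400]=a; q[:300,400:]=b
cv2.imwrite("pics/q.png",q)
E
```

```text
[307.55454015 217.99041527] [282.32929703 240.29786136] wrist cam pos [548.26685094  47.26760629 321.21546928] bar proj [405.98088762 229.71293184]
```

View pics/q.png

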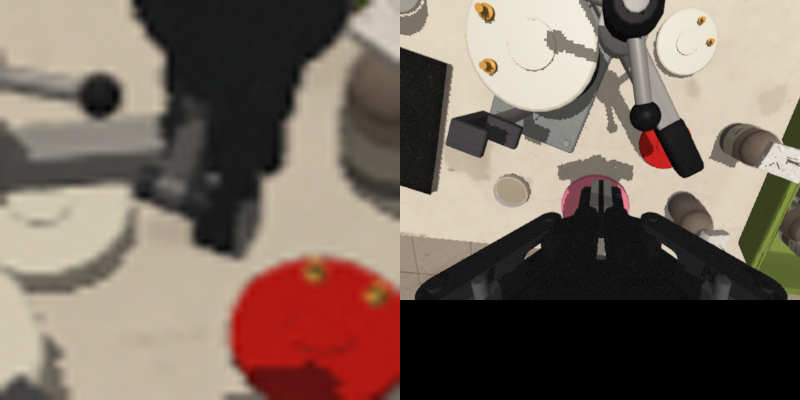

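```bash
python3 - <<'E'
from h import *
s=env.snapshot("scene"); w=env.snapshot("wrist")
o=env.get_obs(); c=cam(s); cw=cam(w); p=o["position"]
for dz in (0,10,20,30,50):
  for dx in (-11,11): 
    X=p+[dx,0,dz]; print(dz,dx,"scene q",((proj(c,X)-[275,175])*400/60).round(),"wrist q",(proj(cw,X)*400/560+[400,0]).round())
cv2.imwrite("pics/q2.png",np.hstack([cv2.resize(w["frame"][230:320,220:340,::-1],(800,600),interpolation=cv2.INTER_CUBIC)]))
E
```

```text
0 -11 scene q [243. 299.] wrist q [600. 183.]
0 11 scene q [192. 274.] wrist q [603. 160.]
10 -11 scene q [245. 282.] wrist q [600. 188.]
10 11 scene q [192. 258.] wrist q [603. 164.]
20 -11 scene q [246. 265.] wrist q [600. 194.]
20 11 scene q [193. 241.] wrist q [603. 169.]
30 -11 scene q [247. 248.] wrist q [600. 201.]
30 11 scene q [194. 224.] wrist q [603. 175.]
50 -11 scene q [250. 213.] wrist q [600. 217.]
50 11 scene q [197. 189.] wrist q [604. 188.]
```

View pics/q2.png

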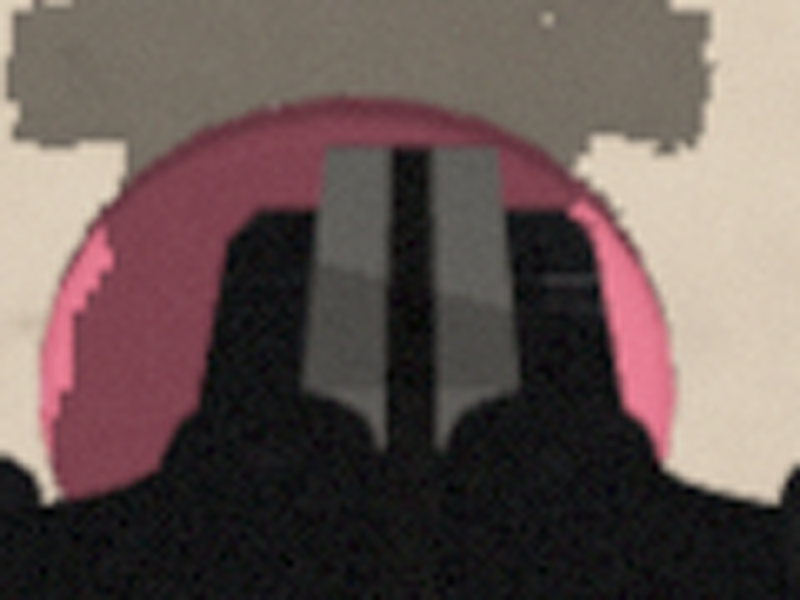

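Both views put the real fingertip about 20 mm above the reported TCP, so the finger passed over the sleeve without touching it and the bar hasn't moved. I'll rise, go back, and repeat about 20 mm lower.

```bash
python3 -m pendant '[0,0,-1.5,0,0,0, 0,0,-1.5,0,0,0, 0,0,0,0,0,-10, 0,0,0,0,0,-10, 0,0,0,0,0,-10, 0,0,0,0,0,0]'
python3 -c "
from h import *
delta((522,-65,130))"
```

```text
clock: 5.72
position: [473.6, 37.1, 180.1]
orientation: [179.9, -0.1, 36.9]
wrist_force: [-0.1, 0.0, -0.1]
grip_width: 0.2
at [473.6  37.1 180.1] [ 1.799e+02 -1.000e-01  3.690e+01] F [-0.1  0.  -0.1] t 5.72 cm: [-2.27 11.07  5.01]
```

```bash
python3 -m pendant '[-0.5,2.2,0,0,0,0, -0.6,3,0,0,0,0, -0.6,3,0,0,0,0, -0.6,2.9,0,0,0,0, 0,0,0,0,0,0, 0,0,2.5,0,0,0, 0,0,2.5,0,0,0, 0,0,0,0,0,0]'
python3 -m pendant '[0,-0.6,0,0,0,0, 0,-0.6,0,0,0,0, 0,-0.5,0,0,0,0, -0.1,-1,0,0,0,3, -0.1,-1,0,0,0,3, -0.1,-1,0,0,0,3, -0.1,-1,0,0,0,3]'
python3 - <<'E'
from h import *
delta((0,0,0))
p=env.get_obs()["position"][:2]-[650,84.4]; print(np.hypot(*p),np.degrees(np.arctan2(p[1],p[0]))%360)
s=env.snapshot("scene"); cv2.imwrite("pics/s3.png",cv2.resize(s["frame"][140:300,190:400,::-1],None,fx=3.5,fy=3.5))
E
```

```text
clock: 6.72
position: [519.4, -64.0, 126.8]
orientation: [-179.8, 0.2, 37.0]
wrist_force: [-0.0, -0.3, 0.2]
grip_width: -0.4
clock: 7.6
position: [486.6, -20.4, 129.5]
orientation: [179.9, -0.0, 24.9]
wrist_force: [-0.1, -1.5, -0.0]
grip_width: 0.1
at [486.6 -20.4 129.5] [179.9  -0.   24.9] F [-0.1 -1.5 -0. ] t 7.6 cm: [-43.27 -22.36  12.95]
194.11205903226912 212.6892486818631
```

View pics/s3.png

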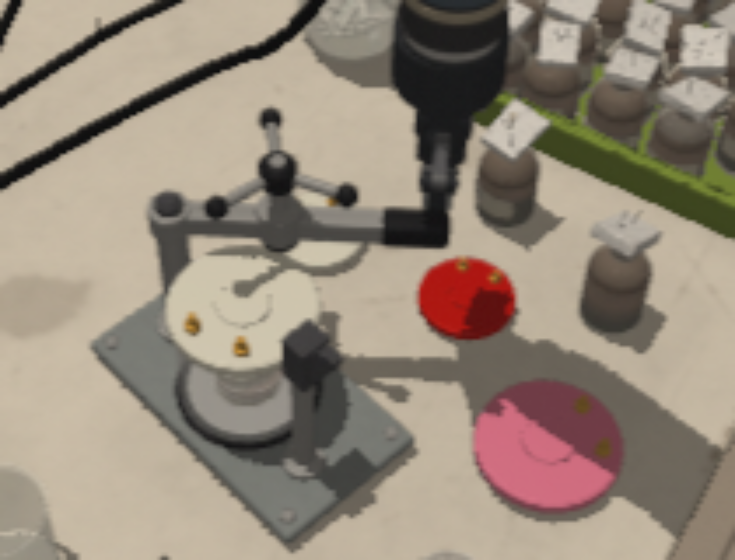

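The finger is now bearing on the sleeve and the bar is turning; its end is at crop (447,228) with about 1.5 N of force. I'll continue.

```bash
python3 -m pendant '[-0.1,-1,0,0,0,3, -0.1,-1,0,0,0,3, -0.1,-1,0,0,0,3, -0.1,-1,0,0,0,3, -0.1,-1,0,0,0,3, -0.1,-1,0,0,0,3]'
python3 -m pendant '[-0.1,-1,0,0,0,3, -0.1,-1,0,0,0,3, -0.1,-1,0,0,0,3, -0.1,-1,0,0,0,3, -0.1,-1,0,0,0,3]'
python3 - <<'E'
from h import *
c=cam(env.snapshot("scene"));delta((0,0,0))
p=env.get_obs()["position"][:2]-[650,84.4]; print(np.hypot(*p),np.degrees(np.arctan2(p[1],p[0]))%360)
E
```

```text
clock: 8.4
position: [462.4, 34.6, 129.3]
orientation: [179.9, 0.0, 7.0]
wrist_force: [-1.4, -1.4, 1.0]
grip_width: 0.5
clock: 9.02
position: [453.5, 41.4, 129.2]
orientation: [-177.8, 0.1, -4.8]
wrist_force: [-0.4, 0.0, -0.1]
grip_width: 0.1
at [453.3  40.1 129.2] [-1.779e+02  1.000e-01 -5.000e+00] F [ 0.6 -0.9  0.6] t 9.07 cm: [-44.82   7.9   12.92]
201.6021200434349 192.7030104968834
```

The last rows stalled because joint 6 hit its range (yaw = 180 + q1 − q6). I'll back off, level the tool and turn it half round, which leaves plenty of range for the rest.

```bash
python3 -m pendant '[0,1,0,0,0,0, 0,1,0,-2.2,0,0, 0,0,0,0,0,-10.5, 0,0,0,0,0,-10.5, 0,0,0,0,0,-10.5, 0,0,0,0,0,-10.5, 0,0,0,0,0,-10.5, 0,0,0,0,0,-10.5]'
python3 -m pendant '[0,0,0,0,0,-10.5, 0,0,0,0,0,-10.5, 0,0,0,0,0,-10.5, 0,0,0,0,0,-10.5, 0,0,0,0,0,-10.5, 0,0,0,0,0,-10.5, 0,0,0,0,0,-10.5, 0,0,0,0,0,-10.5]'
python3 -m pendant '[0,0,0,0,0,-10.5, 0,0,0,0,0,-10.5, 0,0,0,0,0,-10.5, 0,0,0,0,0,-10.5, 0,0,0,0,0,0]'
python3 - <<'E'
from h import *
delta((462,35,130)); print(env.get_obs()["joint_pos"])
s=env.snapshot("scene"); cv2.imwrite("pics/s4.png",cv2.resize(s["frame"][140:300,190:400,::-1],None,fx=3.5,fy=3.5))
E
```

```text
clock: 10.07
position: [451.9, 21.4, 128.2]
orientation: [-179.9, 0.1, 58.6]
wrist_force: [-0.7, 1.2, 0.6]
grip_width: -0.1
clock: 11.08
position: [451.9, 21.4, 128.2]
orientation: [-179.9, -0.0, 142.6]
wrist_force: [-0.2, -0.3, 0.4]
grip_width: -0.0
clock: 11.7
position: [451.9, 21.5, 128.2]
orientation: [-179.9, -0.1, -175.9]
wrist_force: [-0.5, -0.7, 0.1]
grip_width: 0.2
at [451.9  21.5 128.2] [-1.799e+02 -1.000e-01 -1.759e+02] F [-0.5 -0.7  0.1] t 11.7 cm: [-1.1   1.27 -0.18]
[ -5.71104636  -8.22119872 -13.24120342  85.08709259  -0.08821428
  -9.83067749]
```

View pics/s4.png

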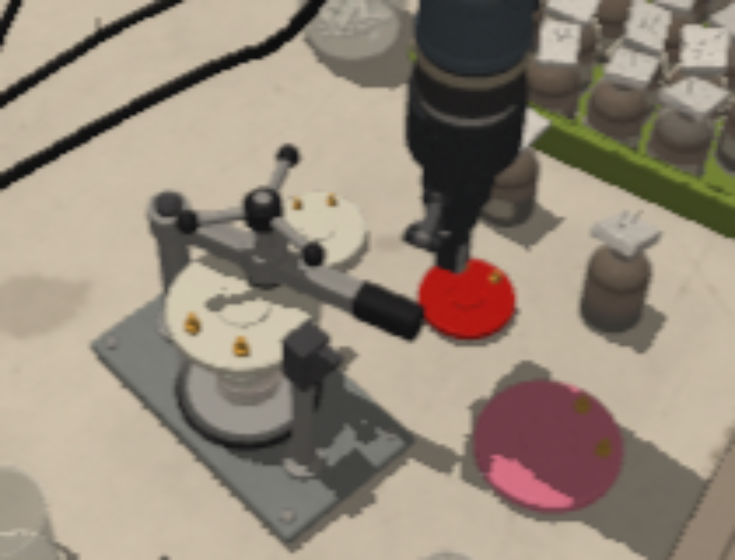

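The bar is part-way round, its end at crop (415,320), and the tool is turned half round. I'll push on with +y.

```bash
python3 -m pendant '[-1,1,0,0,0,0, 0,0.8,0,0,0,0, 0,0.4,0,0,0,0, 0.1,1,0,0,0,3, 0.1,1,0,0,0,3, 0.1,1,0,0,0,3, 0.1,1,0,0,0,3, 0.1,1,0,0,0,3]'
python3 -c "
from h import *
delta((0,0,0))
p=env.get_obs()['position'][:2]-[650,84.4]; print(np.hypot(*p),np.degrees(np.arctan2(p[1],p[0]))%360)"
python3 -m pendant '[0.1,0.5,0,0,0,1.5, 0.1,0.5,0,0,0,1.5, 0,0,0,0,0,0]'
```

```text
clock: 12.75
position: [456.2, 94.6, 128.1]
orientation: [-179.8, -0.1, 169.2]
wrist_force: [-0.3, -2.0, 0.5]
grip_width: -0.4
at [456.2  94.6 128.1] [-1.798e+02 -1.000e-01  1.692e+02] F [-0.3 -2.   0.5] t 12.75 cm: [ 43.03 -17.87  12.81]
194.04878645542263 176.98859366575556
clock: 13.12
position: [456.9, 105.4, 128.2]
orientation: [-179.9, -0.1, 166.3]
wrist_force: [-0.6, -0.5, -0.4]
grip_width: -0.2
```

```bash
python3 -m pendant '[0,0.3,0,0,0,1, 0,0.3,0,0,0,1]'; python3 -m pendant '[0,0.15,0,0,0,0, 0,0.15,0,0,0,0]';  python3 -m pendant '[0,0.15,0,0,0,0]'
```

```text
clock: 13.38
position: [457.8, 110.5, 128.0]
orientation: [-179.9, -0.1, 164.2]
wrist_force: [-2.0, -0.7, -0.1]
grip_width: 0.0
clock: 13.62
position: [458.8, 113.6, 128.0]
orientation: [-179.9, -0.1, 164.3]
wrist_force: [-1.2, 0.1, 0.1]
grip_width: 0.3
clock: 13.75
position: [459.4, 115.0, 128.0]
orientation: [-179.9, -0.1, 164.3]
wrist_force: [-1.8, -0.6, 0.1]
grip_width: 0.3
```

```bash
for i in 1 2 3; do python3 -m pendant '[0,0.15,0,0,0,0, 0,0,0,0,0,0]' | sed -n 2,4p; done
```

```text
position: [460.1, 116.6, 128.1]
orientation: [-179.9, -0.1, 164.3]
wrist_force: [-0.8, -0.8, -0.4]
position: [460.5, 118.0, 128.1]
orientation: [-179.9, -0.1, 164.3]
wrist_force: [-1.5, -0.8, -0.2]
position: [460.8, 119.5, 128.1]
orientation: [-179.9, -0.1, 164.3]
wrist_force: [-1.1, -0.0, -1.2]
```

```bash
for i in 1 2; do python3 -m pendant '[0,0.15,0,0,0,0, 0,0.15,0,0,0,0]' | sed -n 2,4p; done
python3 - <<'E'
from h import *
c=cam(env.snapshot("top"))
s=env.snapshot("scene"); cs=cam(s); cv2.imwrite("pics/s5.png",cv2.resize(s["frame"][170:280,220:360,::-1],None,fx=5.5,fy=5.5))
for a in (170,167,164,162):
  u=np.array([np.cos(np.radians(a)),np.sin(np.radians(a))]); 
  for r in (203,80): print(a,r,((proj(cs,[*(np.array([650,84.4])+r*u),164 if r>100 else 205])-[220,170])*5.5).round())
E
```

```text
position: [461.4, 121.8, 128.1]
orientation: [-179.8, -0.1, 164.3]
wrist_force: [-3.0, -3.6, 0.2]
position: [461.4, 121.8, 128.1]
orientation: [-179.4, -0.1, 164.2]
wrist_force: [-4.7, -10.9, 1.6]
170 203 [435. 396.]
170 80 [220. 187.]
167 203 [418. 411.]
167 80 [213. 192.]
164 203 [401. 425.]
164 80 [206. 197.]
162 203 [388. 435.]
162 80 [201. 201.]
```

View pics/s5.png

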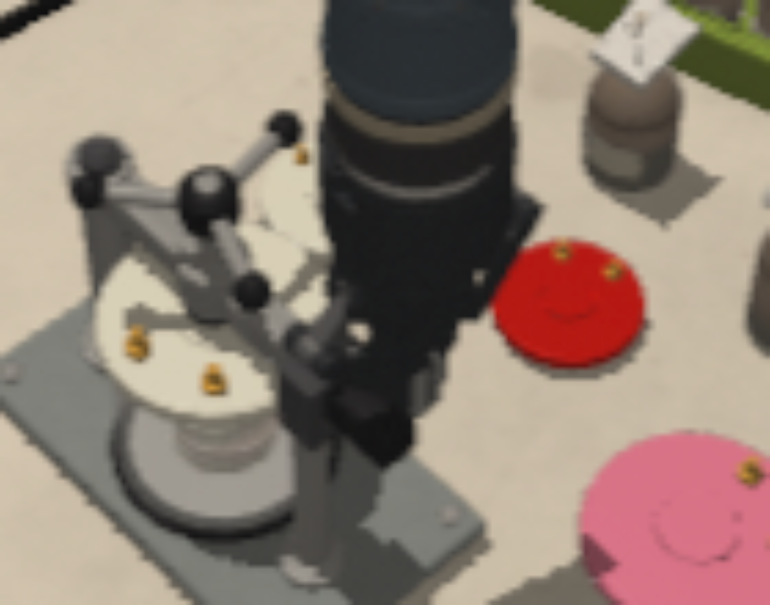

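The bar is home: the TCP stalled with the force rising past 11 N, and the hub at crop (208,197) is where a 164° bar puts it. The arms should now lie at world angles of about 145°, 264° and 25°. I'll back off, go up, and position behind the 145° arm.

```bash
python3 -m pendant '[0,-0.5,0,0,0,0, 0,-1,0,0,0,0, 0,-1,0,0,0,0, 0,0,-2,0,0,0, 0,0,-3,0,0,0, 0,0,-3,0,0,0, 0,0,-1,0,0,0, 0,0,0,0,0,0]'
python3 - <<'E'
from h import *
cs=cam(env.snapshot("scene"))
for n,u in (("C",(250,290)),("A",(285,128)),("B",(88,187)),("hub",(208,197))):
  X=atz(cs,np.array(u)/5.5+[220,170],205); d=X-[573.1,106.5,205]; print(n,X.round(1),np.hypot(d[0],d[1]).round(1),np.degrees(np.arctan2(d[1],d[0])).round(1))
delta((540,95,168)); delta((540,95,168),164.3)
a=np.radians(np.arange(-35,361,15)); q=3.5*np.c_[np.cos(a),np.sin(a)]; print(np.diff(q,axis=0).round(2).tolist())
E
```

```text
clock: 16.1
position: [456.3, 101.1, 218.6]
orientation: [-179.9, -0.0, 164.3]
wrist_force: [0.2, -0.4, -0.6]
grip_width: -0.3
C [529.7 138.6 205. ] 54.0 143.5
A [564.9  55.2 205. ] 51.9 -99.1
B [619.7 128.  205. ] 51.3 24.8
hub [572.3 105.7 205. ] 1.1 -135.4
at [455.7 101.  217.5] [-1.799e+02 -1.000e-01  1.643e+02] F [-0.5 -0.6  0.2] t 16.15 cm: [-8.28  1.71  4.95]
at [455.7 101.  217.5] [-1.799e+02 -1.000e-01  1.643e+02] F [-0.5 -0.6  0.2] t 16.15 cm: [-8.28  1.7   4.95]
[[0.42, 0.81], [0.2, 0.89], [-0.04, 0.91], [-0.27, 0.87], [-0.49, 0.77], [-0.67, 0.62], [-0.81, 0.42], [-0.89, 0.2], [-0.91, -0.04], [-0.87, -0.27], [-0.77, -0.49], [-0.62, -0.67], [-0.42, -0.81], [-0.2, -0.89], [0.04, -0.91], [0.27, -0.87], [0.49, -0.77], [0.67, -0.62], [0.81, -0.42], [0.89, -0.2], [0.91, 0.04], [0.87, 0.27], [0.77, 0.49], [0.62, 0.67], [0.42, 0.81], [0.2, 0.89]]
```

Arm angles are confirmed at 143°, 261° and 25°. I'll move in and descend.

```bash
python3 -m pendant '[-1.5,0.4,0,0,0,0, -3,0.5,0,0,0,0, -2.5,0.5,0,0,0,0, -1.3,0.3,0,0,0,0, 0,0,0,0,0,0, 0,0,2,0,0,0, 0,0,1.8,0,0,0, 0,0,1.1,0,0,0]'
python3 -m pendant '[0,0,0,0,0,0]' >/dev/null
python3 -c "
from h import *
delta((540,95,168),164.3)"
```

```text
clock: 17.15
position: [538.7, 95.1, 168.0]
orientation: [-179.9, -0.2, 164.3]
wrist_force: [-0.8, 0.6, -0.3]
grip_width: -0.3
at [538.9  95.  168.1] [-179.9   -0.2  164.3] F [ 0.2 -0.7 -0.8] t 17.27 cm: [-0.11  0.03  0.01]
```

Now the first part of the orbit.

```bash
python3 -m pendant '[0.32,0.81,0,0,0,0, 0.2,0.89,0,0,0,0, -0.04,0.91,0,0,0,0, -0.27,0.87,0,0,0,0, -0.49,0.77,0,0,0,0, -0.67,0.62,0,0,0,0]'
cat >> h.py <<'E'
def orb():
    o=env.get_obs(); d=o["position"]-[573.1,106.5,0]
    print("R",np.hypot(d[0],d[1]).round(1),"alpha",((164.3-np.degrees(np.arctan2(d[1],d[0])))%360).round(1),"z",d[2].round(1),"F",o["wrist_force"].round(1),"T",o["torque"].round(2),o["joint_pos"].round())
def wheel():
    """angles of the black balls as seen by the scene camera, from a polar dark profile"""
    s=env.snapshot("scene"); c=cam(s); g=cv2.GaussianBlur(cv2.cvtColor(s["frame"],cv2.COLOR_RGB2GRAY),(3,3),0)
    return s,c,g
E
python3 -c "
from h import *
orb()
s=env.snapshot('scene'); cv2.imwrite('pics/s6.png',cv2.resize(s['frame'][170:280,220:360,::-1],None,fx=5.5,fy=5.5))"
```

```text
clock: 18.02
position: [562.5, 140.0, 168.3]
orientation: [-179.9, -0.2, 164.3]
wrist_force: [-1.5, -1.9, 0.6]
grip_width: -0.0
R 35.2 alpha 56.7 z 168.3 F [-1.5 -1.9  0.6] T [-0.21  0.49  0.03] [ 7. 11. 11. 90. -0. 23.]
```

Contact force is about 2.4 N and opposes the motion. I'll carry on round.

```bash
python3 -m pendant '[-0.81,0.42,0,0,0,0, -0.89,0.2,0,0,0,0, -0.91,-0.04,0,0,0,0, -0.87,-0.27,0,0,0,0, -0.77,-0.49,0,0,0,0, -0.62,-0.67,0,0,0,0]'|sed -n 4p
python3 -c "
from h import *
orb()"
python3 -m pendant '[-0.42,-0.81,0,0,0,0, -0.2,-0.89,0,0,0,0, 0.04,-0.91,0,0,0,0, 0.27,-0.87,0,0,0,0, 0.49,-0.77,0,0,0,0]'|sed -n 4p
python3 -c "
from h import *
orb()"
```

```text
wrist_force: [-1.4, 2.2, 1.9]
R 36.6 alpha 146.7 z 169.4 F [-1.4  2.2  1.9] T [ 0.43  0.37 -0.09] [ 5. 17. 18. 91. -0. 20.]
wrist_force: [0.9, 2.2, -0.3]
R 36.4 alpha 219.7 z 168.6 F [ 0.9  2.2 -0.3] T [ 0.31 -0.3  -0.01] [ 1. 14. 14. 90. -0. 17.]
```

```bash
python3 -m pendant '[0.67,-0.62,0,0,0,0, 0.81,-0.42,0,0,0,0, 0.89,-0.2,0,0,0,0, 0.91,0.04,0,0,0,0, 0.87,0.27,0,0,0,0]'|sed -n 4p
python3 -c "
from h import *
orb()"
python3 -m pendant '[0.54,0.28,0,0,0,0, 0.51,0.32,0,0,0,0]'|sed -n 4p
python3 - <<'E'
from h import *
orb()
cs=cam(env.snapshot("scene")); s=env.snapshot("scene"); g=cv2.cvtColor(s["frame"],cv2.COLOR_RGB2GRAY)
# darkness at the three ball places against arm phase
for w in range(0,120,5):
    m=[]
    for k in range(3):
        f=np.radians(164.3-w-120*k); u,v=proj(cs,[573.1+52*np.cos(f),106.5+52*np.sin(f),200]).round().astype(int); m.append(int(g[v-1:v+2,u-1:u+2].mean()))
    print(w,m,end="; ")
a=np.radians(np.arange(315,361,5)); q=3.5*np.c_[np.cos(a),np.sin(a)]; print(np.diff(q,axis=0).round(2).tolist())
E
```

```text
wrist_force: [1.6, -1.3, 0.7]
R 34.8 alpha 293.8 z 169.4 F [ 1.6 -1.3  0.7] T [-0.18 -0.46  0.03] [ 1.  7.  7. 90. -0. 17.]
wrist_force: [1.8, -0.6, 1.7]
R 35.4 alpha 313.8 z 169.1 F [ 1.8 -0.6  1.7] T [-0.17 -0.35 -0.02] [ 2.  6.  6. 90. -0. 18.]
0 [204, 84, 49]; 5 [203, 81, 25]; 10 [188, 74, 26]; 15 [129, 73, 26]; 20 [116, 76, 26]; 25 [116, 97, 26]; 30 [103, 106, 26]; 35 [80, 77, 26]; 40 [72, 52, 38]; 45 [71, 58, 60]; 50 [85, 79, 103]; 55 [141, 137, 99]; 60 [199, 182, 149]; 65 [204, 193, 174]; 70 [204, 182, 182]; 75 [204, 97, 182]; 80 [180, 75, 187]; 85 [99, 76, 134]; 90 [31, 88, 58]; 95 [33, 75, 22]; 100 [34, 60, 21]; 105 [62, 73, 50]; 110 [68, 121, 181]; 115 [91, 77, 203]; [[0.21, 0.23], [0.19, 0.24], [0.16, 0.26], [0.14, 0.27], [0.12, 0.28], [0.09, 0.29], [0.07, 0.3], [0.04, 0.3], [0.01, 0.31]]
```

The balls show phase ≈95°, so the pushed arm is at 335° with 25° to go, and the finger trails it by 21°. I'll take small steps now.

```bash
for i in 1; do
python3 -m pendant '[0.21,0.23,0,0,0,0, 0.19,0.24,0,0,0,0]'|sed -n 4p
python3 -m pendant '[0.16,0.26,0,0,0,0]'|sed -n 4p
python3 -m pendant '[0.14,0.27,0,0,0,0]'|sed -n 4p
done; python3 -c "
from h import *
orb()"
```

```text
wrist_force: [-0.5, -2.3, 0.2]
wrist_force: [1.9, -1.0, 0.3]
wrist_force: [1.6, -1.9, -0.5]
R 34.9 alpha 333.3 z 168.9 F [ 1.6 -1.9 -0.5] T [-0.44 -0.31  0.04] [ 4.  6.  5. 90. -0. 19.]
```

```bash

for i in 1 2 3; do python3 -m pendant '[0.04,0.12,0,0,0,0]'|sed -n 4p; done; python3 -c "
from h import *
orb()
cs=cam(env.snapshot('scene')); s=env.snapshot('scene'); g=cv2.cvtColor(s['frame'],cv2.COLOR_RGB2GRAY)
for w in range(-20,30,4):
    m=[]
    for k in range(3):
        f=np.radians(164.3-w-120*k); u,v=proj(cs,[573.1+52*np.cos(f),106.5+52*np.sin(f),199.5]).round().astype(int); m.append(int(g[v-1:v+2,u-1:u+2].mean()))
    print(w,m,end='; ')"
```

```text
wrist_force: [1.5, -2.0, 0.1]
wrist_force: [0.8, -2.2, 0.6]
wrist_force: [1.1, -1.9, 1.1]
R 34.6 alpha 339.4 z 168.9 F [ 1.1 -1.9  1.1] T [-0.55 -0.23 -0.01] [ 4.  6.  6. 90. -0. 20.]
-20 [173, 68, 44]; -16 [154, 56, 30]; -12 [109, 32, 28]; -8 [41, 25, 26]; -4 [21, 34, 26]; 0 [21, 35, 26]; 4 [51, 43, 26]; 8 [119, 54, 26]; 12 [105, 68, 26]; 16 [80, 74, 27]; 20 [80, 77, 26]; 24 [116, 98, 26]; 28 [116, 122, 26];
```

The ball now sits about 2° short of the stop angle. I'll go in gentle steps until the force rises.

```bash

for i in 1 2 3; do python3 -m pendant '[0.02,0.07,0,0,0,0, 0,0,0,0,0,0]'|sed -n '2p;4p'; done
```

```text
position: [538.7, 104.4, 168.9]
wrist_force: [0.9, -1.9, -0.0]
position: [538.7, 105.2, 169.0]
wrist_force: [0.1, -2.9, -0.0]
position: [538.6, 105.8, 168.9]
wrist_force: [0.9, -3.2, -0.1]
```

```bash

for i in 1 2 3; do python3 -m pendant '[0,0.06,0,0,0,0, 0,0,0,0,0,0]'|sed -n '2p;4p'; done; python3 -c "
from h import *
orb()"
```

```text
position: [538.7, 106.2, 168.9]
wrist_force: [0.6, -3.7, 0.2]
position: [538.7, 106.2, 168.9]
wrist_force: [0.7, -5.1, 0.8]
position: [538.7, 106.3, 169.0]
wrist_force: [0.3, -5.5, 0.3]
R 34.4 alpha 344.0 z 169.0 F [ 0.3 -5.5  0.3] T [-1.37  0.12  0.04] [ 4.  6.  6. 90. -0. 20.]
```

The TCP has stalled while the force rises from 2 to 5.5 N, so the wheel is at its stop. I'll back away, rise clear, and check with the last picture.

```bash
python3 -m pendant '[0,0,0,0,0,0, 0,0,0,0,0,0, 0,-0.3,0,0,0,0, 0,-0.7,0,0,0,0, 0,-0.5,0,0,0,0, 0,0,-2,0,0,0, 0,0,-4,0,0,0, 0,0,-4,0,0,0]'
python3 -m pendant '[3,-3,-1,0,0,0, 5,-4,0,0,0,0, 5,-4,0,0,0,0, 5,-4,0,0,0,0, 3,-2,0,0,0,0, 0,0,0,0,0,0]'
python3 - <<'E'
from h import *
s=env.snapshot("scene"); c=cam(s); t=env.snapshot("top"); ct=cam(t)
H=np.array([573.1,106.5])
for n,C,f in(("scene",c,s),("top",ct,t)):
  g=cv2.cvtColor(f["frame"],cv2.COLOR_RGB2GRAY)
  for w in range(-16,18,4):
    m=[]
    for k in range(3):
        a=np.radians(164.3-w-120*k); u,v=proj(C,[*(H+52*np.array([np.cos(a),np.sin(a)])),199.5]).round().astype(int); m.append(int(g[v-1:v+2,u-1:u+2].mean()))
    print(n,w,m)
a=cv2.resize(s["frame"][170:280,220:320,::-1],(400,440),interpolation=cv2.INTER_CUBIC); b=cv2.resize(t["frame"][145:255,220:320,::-1],(400,440),interpolation=cv2.INTER_CUBIC)
cv2.imwrite("pics/f.png",np.hstack([a,b])); print(env.get_obs()["position"],env.get_obs()["clock"])
E
```

```text
clock: 23.9
position: [534.8, 93.5, 269.7]
orientation: [-179.9, -0.2, 164.3]
wrist_force: [-0.1, -0.3, 0.2]
grip_width: -0.3
clock: 24.65
position: [290.1, -11.8, 280.5]
orientation: [-179.9, 0.1, 164.1]
wrist_force: [0.6, -0.0, 0.3]
grip_width: 0.2
scene -16 [151, 64, 178]
scene -12 [159, 48, 168]
scene -8 [103, 31, 85]
scene -4 [41, 25, 47]
scene 0 [31, 30, 41]
scene 4 [26, 32, 27]
scene 8 [38, 37, 56]
scene 12 [79, 47, 110]
scene 16 [76, 66, 174]
top -16 [121, 178, 123]
top -12 [106, 157, 118]
top -8 [81, 100, 73]
top -4 [60, 53, 54]
top 0 [44, 46, 45]
top 4 [45, 56, 54]
top 8 [109, 115, 72]
top 12 [167, 123, 124]
top 16 [184, 130, 137]
[291.81120914 -11.53813572 279.84953496] 24.75
```

No more pictures are allowed, so I'll check numerically for the bar angle and for lid and bystander motion against the first top image.

```bash
python3 - <<'E'
from h import *
t=env.snapshot("top"); C=cam(t); f=t["frame"]; g=cv2.cvtColor(f,cv2.COLOR_RGB2GRAY)
for a in range(154,176,2):
  u=np.array([np.cos(np.radians(a)),np.sin(np.radians(a))]); print(a,[int(g[tuple(proj(C,[650+r*u[0],84.4+r*u[1],164]).round().astype(int)[::-1])]) for r in (110,175,185,195)],end="; ")
g0=cv2.cvtColor(cv2.imread("pics/top0.png"),cv2.COLOR_BGR2GRAY)
print()
for n,(x,y,h) in dict(bl_l=(363,229,13),bl_r=(345,274,13),dish=(237,277,13),beaker=(189,180,16),nipples=(248,193,8)).items():
  T=g0[y-h:y+h,x-h:x+h]; r=cv2.matchTemplate(g[y-h-8:y+h+8,x-h-8:x+h+8],T,cv2.TM_CCOEFF_NORMED); _,v,_,l=cv2.minMaxLoc(r); print(n,round(v,2),l[0]-8,l[1]-8)
E
```

```text
154 [201, 123, 123, 125]; 156 [202, 124, 123, 127]; 158 [187, 106, 124, 125]; 160 [140, 78, 101, 100]; 162 [128, 52, 50, 48]; 164 [96, 54, 53, 51]; 166 [78, 48, 45, 44]; 168 [82, 57, 59, 63]; 170 [104, 69, 69, 69]; 172 [105, 70, 75, 75]; 174 [118, 67, 126, 121]; 
bl_l 1.0 0 0
bl_r 0.83 1 -1
dish 1.0 0 0
beaker 1.0 0 0
nipples 0.6 -1 0
```

```bash
python3 -c "
from workcell import env
print(env.hand_in())"
```

```text
the job is handed in; nothing more can be done
None
```

I closed the clamp bar onto its catch, ran the wheel down to its stop, drew the arm clear and handed the job in at about 25 s of the 72 s. I have no verdict from the judge, and the pad force on the lid could not be measured; I infer it from the wheel being at its stop.

**Bar:** The fingertip pushed the bar round from about 0.92 rad until it stalled at the catch with about 12 N on the wrist. In the final top image it lies at about 164°, which is its home direction.

**Wheel:** One arm was pushed about 340° clockwise. It stalled at the stop with about 5.5 N, so it was not driven hard. Both cameras put the arms within about 2–4° of the stop angle afterwards.

**Bystanders:** In the final top image bottle_l, the dish and the beaker had not shifted.

**Checks that failed or disagreed:**
- **First bar pass:** It went over the sleeve without touching, because the real fingertip sits about 20 mm above the reported TCP. I repeated the push lower.
- **Joint 6:** It reached its range once during the bar push, so I backed off and turned the tool half round.
- **Weak image matches:** bottle_r matched at 0.83 with a 1-pixel shift, and the lid's nipples at 0.6 with a 1-pixel shift (about 2.5 mm per pixel). I put both down to shadows but did not confirm it.
- **Last picture:** The 12-picture limit was already used up, so the final check was done with numbers from the images rather than by eye.

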